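Line up the bottle sizes on the display board

TASK

Line up the four bottles on the display board in order of size, one standing upright in the middle of each cork mat: the largest next to the tall wooden end block, then smaller and smaller towards the low end. Set each one down gently and do not knock any bottle over.

Things in the scene. Friction and masses are not known exactly. Their poses are not given: they have to be found in the camera images.
- bottle_mini: The smallest of four upright round bottles of dark brown glass with a blank paper label and a black cap: 115 mm tall, body 36 mm in diameter; the straight neck with its cap is 22 mm in diameter and takes up the top 42 mm, a good place to grip from above; about 90 g (varies by a fifth). Loose, standing on the counter. Origin: centre of its underside, z up.
- bottle_small: The second smallest of four upright round bottles of dark brown glass with a blank paper label and a black cap: 150 mm tall, body 46 mm in diameter; the straight neck with its cap is 24 mm in diameter and takes up the top 45 mm, a good place to grip from above; about 170 g (varies by a fifth). Loose, standing on the counter. Origin: centre of its underside, z up.
- bottle_medium: The second largest of four upright round bottles of dark brown glass with a blank paper label and a black cap: 185 mm tall, body 54 mm in diameter; the straight neck with its cap is 26 mm in diameter and takes up the top 50 mm, a good place to grip from above; about 300 g (varies by a fifth). Loose, standing on the counter. Origin: centre of its underside, z up.
- bottle_large: The largest of four upright round bottles of dark brown glass with a blank paper label and a black cap: 225 mm tall, body 62 mm in diameter; the straight neck with its cap is 28 mm in diameter and takes up the top 55 mm, a good place to grip from above; about 500 g (varies by a fifth). Loose, standing on the counter. Origin: centre of its underside, z up.
- mat_a: One of four identical round cork mats, 70 mm in diameter and 3 mm thick, fixed in a straight row at 85 mm spacing on a fixed dark wooden display board (100 x 430 mm, its top 20 mm above the counter); this one is the end mat on the robot's right (negative y); the board is turned by up to 9 degrees. Origin: centre of its underside (on the board's top); a bottle stands 3 mm above it. Own y runs along the row, from mat_a to mat_d; own x across it.
- mat_b: One of four identical round cork mats, 70 mm in diameter and 3 mm thick, fixed in a straight row at 85 mm spacing on a fixed dark wooden display board (100 x 430 mm, its top 20 mm above the counter); this one is the second from the right as the robot sees it; the board is turned by up to 9 degrees. Origin: centre of its underside (on the board's top); a bottle stands 3 mm above it. Own y runs along the row, from mat_a to mat_d; own x across it.
- mat_c: One of four identical round cork mats, 70 mm in diameter and 3 mm thick, fixed in a straight row at 85 mm spacing on a fixed dark wooden display board (100 x 430 mm, its top 20 mm above the counter); this one is the third from the right as the robot sees it; the board is turned by up to 9 degrees. Origin: centre of its underside (on the board's top); a bottle stands 3 mm above it. Own y runs along the row, from mat_a to mat_d; own x across it.
- mat_d: One of four identical round cork mats, 70 mm in diameter and 3 mm thick, fixed in a straight row at 85 mm spacing on a fixed dark wooden display board (100 x 430 mm, its top 20 mm above the counter); this one is the end mat on the robot's left (positive y); the board is turned by up to 9 degrees. Origin: centre of its underside (on the board's top); a bottle stands 3 mm above it. Own y runs along the row, from mat_a to mat_d; own x across it.
- tall_end: The tall end block: a fixed light wooden block 90 mm across the board, 25 mm along it and 100 mm high, standing on one end of the display board, its centre 72.5 mm beyond the centre of the nearest mat (either mat_a or mat_d: it changes from one start to the next). The other end of the board has only a low strip of the same wood, 15 mm high. Origin: centre of its underside, on the board's top.
Not all that is in view belongs to the job. Leave any yellow look-alike of the bottle_mini alone.

How it is judged:
At the end, for the whole second after the job is handed in: Counted from the tall end block, the four mats carry the largest, second largest, second smallest and smallest bottle, each standing on its mat with its centre within 15 mm of the mat's centre, upright within 0.1 rad, released and at rest (((horizontal distance between tall_end and mat_a below 0.12 m and horizontal distance between bottle_large and mat_a below 0.015 m and z of bottle_large in the frame of mat_a between -0.002 and 0.008 m and horizontal distance between bottle_medium and mat_b below 0.015 m and z of bottle_medium in the frame of mat_b between -0.002 and 0.008 m and horizontal distance between bottle_small and mat_c below 0.015 m and z of bottle_small in the frame of mat_c between -0.002 and 0.008 m and horizontal distance between bottle_mini and mat_d below 0.015 m and z of bottle_mini in the frame of mat_d between -0.002 and 0.008 m) or (horizontal distance between tall_end and mat_d below 0.12 m and horizontal distance between bottle_large and mat_d below 0.015 m and z of bottle_large in the frame of mat_d between -0.002 and 0.008 m and horizontal distance between bottle_medium and mat_c below 0.015 m and z of bottle_medium in the frame of mat_c between -0.002 and 0.008 m and horizontal distance between bottle_small and mat_b below 0.015 m and z of bottle_small in the frame of mat_b between -0.002 and 0.008 m and horizontal distance between bottle_mini and mat_a below 0.015 m and z of bottle_mini in the frame of mat_a between -0.002 and 0.008 m)) and angle between each of bottle_mini, bottle_small, bottle_medium, bottle_large's own z axis and vertical below 0.1 rad and linear speed of each of bottle_mini, bottle_small, bottle_medium, bottle_large below 0.02 m/s); the robot touches nothing.
It fails at once if a bottle is knocked over (leans more than 0.6 rad) (angle between any of bottle_mini, bottle_small, bottle_medium, bottle_large's own z axis and vertical above 0.6 rad).
It fails at once if a bottle is dropped (falls freely from more than about 18 mm: faster than 0.6 m/s while no finger touches it) ((linear speed of bottle_mini above 0.6 m/s and contact force between bottle_mini and the fingers below 0.1 N) or (linear speed of bottle_small above 0.6 m/s and contact force between bottle_small and the fingers below 0.1 N) or (linear speed of bottle_medium above 0.6 m/s and contact force between bottle_medium and the fingers below 0.1 N) or (linear speed of bottle_large above 0.6 m/s and contact force between bottle_large and the fingers below 0.1 N)).
It also fails if it takes over 106 s, if anything falls off the work surface, if the arm or the gripper's body presses on something with over 40 N, if the wrist force passes 120 N, or if a joint passes its speed limit or range.

ROBOT

A 6-joint arm with a two-finger parallel gripper is mounted at the origin on the work surface. World frame = base frame: x ahead of the robot, y to its left, z up, the work surface at z = 0. Lengths are in m, angles in rad, forces in N, time in s.
With the tool pointing down it reaches from about 0.3 to 0.825 m from the base axis. Payload 5.4 kg.
Tool frame: the origin (TCP) lies at the very end of the fingers, on their centre line; the grasp point (between the pads) lies 19 mm behind it; z points along the fingers, x is the direction in which the jaws open and shut, and the axes are right-handed (so a half turn about z gives the same grasp; the last joint's range is limited). The gripper opens to 92 mm and grips with 3 to 60 N. Pads are 20 mm wide; open, the fingers measure 128 mm over their backs; the gripper's body (75 mm by 189 mm) begins 69 mm behind the grasp point.
Start: joints at [-1.336, 0.158, 1.597, -0, 1.386, -0.21], TCP at [0.247, -0.519, 0.215] pointing down, gripper open.
Joint ranges: [-2.91, 2.91], [-0.94, 2.29], [0.18, 2.7], [-1.29, 4.43], [0.17, 2.64], [-3, 3]. Speed limits (rad/s): [2.57, 2.57, 3.14, 3.14, 3.14, 3.14].

INTERFACE

Orientations are given as a rotation vector (axis times angle).
In Python, from workcell import bot gives the robot as it stands. Calls block until the motion is done:
- bot.goto(position, orientation): joint-space move of the TCP to a pose.
- bot.line_to(position, rot=None, max_speed=0.15): straight line of the TCP; rot=None keeps the orientation; max_speed is the mean speed in m/s.
- bot.set_joints(angles): joint-space move.
- bot.set_gripper(opening, newtons=None): opening from 0.0 (shut) to 1.0 (fully open); newtons is the grip in N (None keeps the last); returns when the fingers have stopped.
- bot.hold(seconds).
- bot.inverse_kinematics(position, orientation): joint angles nearest the present ones, or None.
- bot.read_camera(name): name is "side" or "top"; returns a dict with "pixels" (384x512x3 uint8, blue, green, red), "fx", "fy", "cx", "cy" (pixels), "k1" (the pictures are not rectified: a ray, as slopes to the right and down, at radius r is drawn at 1 + k1 r^2 times it, then the intrinsics apply), "R" (3x3) and "t" (3): a world point X has camera coordinates R X + t. Camera axes: x right, y down, z forward; pixel columns grow to the right and rows downward; lengths in m; the calibration is good to about 2 mm. A picture is of the moment at which its call begins. There is no depth.
A pose or a line that the arm cannot do raises bot.MotionError and nothing moves.
- bot.job_done(): hands the job in, once; it reports no verdict.
Readings, each from a call of its own:
- bot.current_clock(): time.
- bot.current_joints(): joint angles.
- bot.current_joint_vel(): joint speeds.
- bot.current_effort(): joint torques, N m.
- bot.current_ee_pos(): TCP position.
- bot.current_tool_rot(): TCP orientation.
- bot.current_contact_force(): force on the tool from outside, world axes, zero at the start.
- bot.current_ft_torque(): the same for the moment, N m.
- bot.current_opening(): opening from 0.0 (shut) to 1.0 (fully open).
Only numpy, scipy, OpenCV 4.12 (cv2) and the standard library are available. Lean on these libraries where they do the work, as an engineer would, in place of code of your own. Each camera call takes 0.05 s, during which the arm holds its last target.

## Working session

There is one attempt and no reset: what is moved stays moved. The work goes in short steps, each a Python script; the robot and the scene stay as the last script left them, time stands still between calls to the robot, and variables do not carry over. Pictures are saved under pics/ and viewed, and the job is handed in when it is done.

```bash
mkdir -p pics; python3 - <<'E'
from workcell import bot
import cv2,pickle
for n in("top","side"):
    c=bot.read_camera(n); cv2.imwrite(f"pics/{n}0.png",c["pixels"]); pickle.dump(c,open(f"{n}0.pkl","wb"))
    print(n,{k:c[k] for k in c if k!="pixels"})
print(bot.current_clock())
E
```

```text
top {'fx': 410.1679740688114, 'fy': 410.1679740688114, 'cx': 261.2297648824041, 'cy': 188.70994584086205, 'k1': -0.018041004513371203, 'R': array([[-0.00956462, -0.99975175,  0.02012353],
       [-0.99070779,  0.00674383, -0.13584031],
       [ 0.13567088, -0.0212358 , -0.99052635]]), 't': array([0.00616   , 0.52248835, 0.80724405])}
side {'fx': 361.56534463134767, 'fy': 361.56534463134767, 'cx': 259.47238297588103, 'cy': 190.36401347972384, 'k1': -0.11854733319828102, 'R': array([[ 0.83715772, -0.54680371, -0.01314014],
       [-0.34045137, -0.50212831, -0.79495914],
       [ 0.42808857,  0.66997975, -0.60652066]]), 't': array([-0.43744525,  0.22479215,  0.48334514])}
0.1
```

View pics/top0.png

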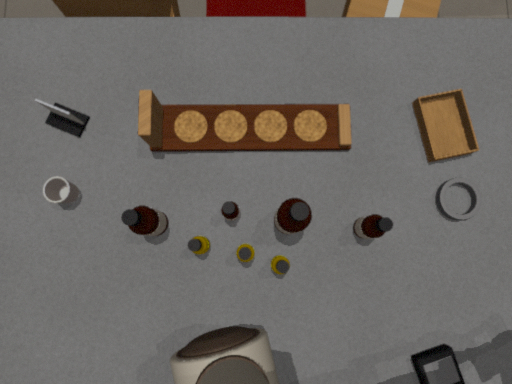

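View pics/side0.png

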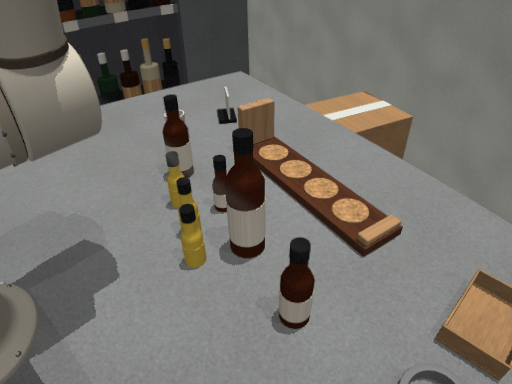

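The tall block is at the left of the top view (about 150,120), which is +y, so it is next to mat_d. The order is large→d (191,126), medium→c, small→b, mini→a (310,126). The caps are at large (299,211), medium (131,217), small (383,225) and mini (230,208). The yellow decoys are at (198,245), (245,253) and (281,265). I'll zoom in to get accurate positions.

```bash
python3 - <<'E'
import cv2,pickle,numpy as np
c=pickle.load(open("top0.pkl","rb"))["pixels"]
g=cv2.convertScaleAbs(c,alpha=1.8,beta=20)
a=g[190:290,110:410]; cv2.imwrite("pics/t_b.png",cv2.resize(a[:80],None,fx=2.6,fy=2.6,interpolation=2))
tiles=[cv2.resize(g[y-25:y+25,x-25:x+25],(250,250),interpolation=2) for x,y in[(299,214),(135,220),(378,225),(230,210)]]
cv2.imwrite("pics/t_t.png",np.vstack([np.hstack(tiles[:2]),np.hstack(tiles[2:])]))
s=cv2.convertScaleAbs(pickle.load(open("side0.pkl","rb"))["pixels"],alpha=1.8,beta=20)
tiles=[cv2.resize(s[y-25:y+25,x-25:x+25],(250,250),interpolation=2) for x,y in[(243,145),(171,110),(299,255),(220,168)]]
cv2.imwrite("pics/s_t.png",np.vstack([np.hstack(tiles[:2]),np.hstack(tiles[2:])]))
h=cv2.cvtColor(c,cv2.COLOR_BGR2HSV)
m=((h[...,2]>110)&(h[...,1]>90)&(h[...,0]<25)).astype(np.uint8); m[:105]=0;m[:, :170]=0;m[148:]=0;m[:,335:]=0
n,l,st,ce=cv2.connectedComponentsWithStats(m)
for i in range(1,n):
  if st[i,4]>50: print(st[i],ce[i])
E
```

```text
[174 110  34  32 847] [190.2609209  125.80165289]
[214 110  33  32 842] [230.19239905 125.60688836]
[254 110  33  32 846] [270.13593381 125.47754137]
[294 110  33  32 838] [309.85799523 125.35322196]
```

View pics/t_t.png

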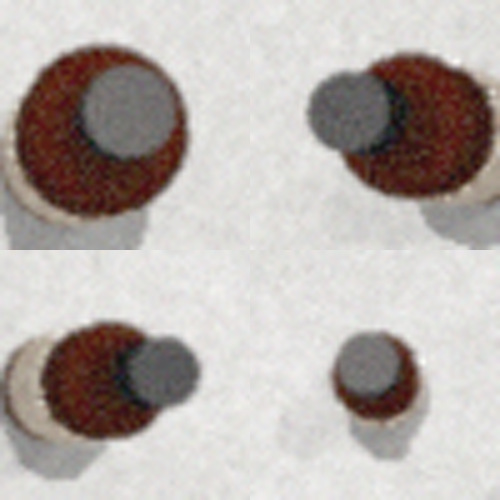

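View pics/s_t.png

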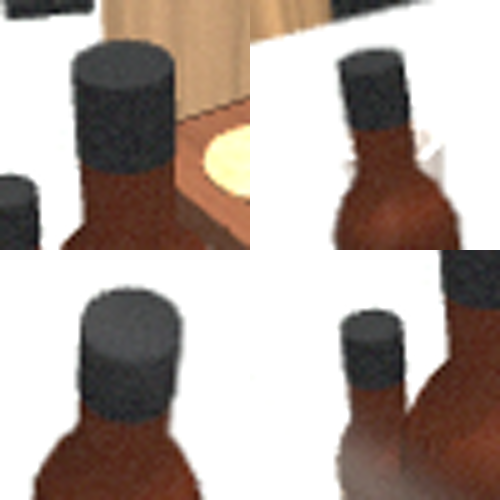

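```bash
cat > h.py <<'E'
import cv2,pickle,numpy as np
from scipy.optimize import least_squares
def proj(c,X):
    p=c["R"]@np.asarray(X)+c["t"]; u=p[:2]/p[2]; u=u*(1+c["k1"]*(u@u))
    return np.array([c["fx"]*u[0]+c["cx"],c["fy"]*u[1]+c["cy"]])
def at_z(z,obs):
    r=least_squares(lambda q:np.concatenate([proj(c,[q[0],q[1],z])-uv for c,uv in obs]),[0.5,0]); return r.x,r.fun
E
python3 - <<'E'
from h import *
T=pickle.load(open("top0.pkl","rb"));S=pickle.load(open("side0.pkl","rb"))
for n,z,a,b in [("large",.225,(299.2,210.8),(242.4,132.4)),("medium",.185,(129.6,216.8),(170,97)),("small",.15,(385.2,223.8),(299.8,243.2)),("mini",.115,(228.4,207),(219.2,156.8))]:
    print(n,at_z(z,[(T,a)])[0].round(4),at_z(z,[(S,b)])[0].round(4),[x.round(4) for x in at_z(z,[(T,a),(S,b)])])
for n,a in [("ye1",(194,245)),("ye2",(245,255)),("ye3",(282,267))]: print(n,at_z(.115,[(T,a)])[0].round(4))
h=cv2.cvtColor(S["pixels"],cv2.COLOR_BGR2HSV)
m=((h[...,2]>110)&(h[...,1]>60)&(h[...,0]<25)).astype(np.uint8); m[:140]=0;m[:,:255]=0;m[230:]=0
n,l,st,ce=cv2.connectedComponentsWithStats(m)
s=[]
for i in range(1,n):
  if st[i,4]>150: print(st[i],ce[i])
P=[at_z(.023,[(T,a)])[0] for a in [(190.26,125.8),(230.19,125.61),(270.14,125.48),(309.86,125.35)]]
print(np.round(P,4),np.diff(P,axis=0).round(4)); print([proj(S,[*p,.023]).round(1) for p in P])
E
```

```text
large [ 0.4609 -0.0537] [ 0.4594 -0.0584] [array([ 0.4609, -0.0549]), array([ 0.7538,  0.0281, -0.3503, -1.261 ])]
medium [0.4564 0.2246] [0.4544 0.2188] [array([0.4562, 0.2241]), array([ 0.3135,  0.0984, -0.1505, -1.0371])]
small [ 0.4428 -0.2141] [ 0.4417 -0.2167] [array([ 0.4424, -0.2156]), array([ 0.8343,  0.2436, -0.1559, -0.7916])]
mini [0.478  0.0645] [0.478  0.0641] [array([0.478 , 0.0644]), array([ 0.066 , -0.0283, -0.061 , -0.0851])]
ye1 [0.409 0.127]
ye2 [0.3902 0.0343]
ye3 [ 0.368  -0.0328]
[258 144  31  16 383] [273.14882507 151.66840731]
[280 160  32  18 468] [295.37393162 168.46581197]
[304 178  35  21 580] [320.83965517 187.71896552]
[332 198  37  25 727] [350.02475928 209.89408528]
[364 214  37  16 306] [384.70588235 223.32026144]
[[ 0.6602  0.1512]
 [ 0.6603  0.0664]
 [ 0.6602 -0.0187]
 [ 0.6602 -0.1037]] [[ 0.0001 -0.0848]
 [-0.     -0.0851]
 [ 0.     -0.085 ]]
[array([273.1, 150.5]), array([295.1, 167. ]), array([320.5, 186. ]), array([349.7, 208.1])]
```

```bash
cat >> h.py <<'E'
B={"large":((.4609,-.0549),.181,.225),"medium":((.4562,.2241),.144,.185),"small":((.4424,-.2156),.109,.15),"mini":((.478,.0644),.077,.115)}
M={"large":(.6602,.1512),"medium":(.6603,.0664),"small":(.6602,-.0187),"mini":(.6602,-.1037)}
E
python3 - <<'E'
from h import *
from workcell import bot
print(bot.current_tool_rot())
for n in B:
  for (x,y) in (B[n][0],M[n]):
    for z in (B[n][1],B[n][1]+.13,.35):
      for r in ([np.pi,0,0],[0,np.pi,0]):
        q=bot.inverse_kinematics([x,y,z],r); print(n,z,r[0]>1,None if q is None else np.round(q,2))
E
```

```text
[-2.65571450e+00  1.67609657e+00  1.99224098e-03]
large 0.181 True [-0.38 -0.11  1.94 -0.    1.31 -0.38]
large 0.181 False [-0.38 -0.11  1.94  0.    1.31  2.76]
large 0.311 True [-0.38 -0.19  1.75 -0.    1.58 -0.38]
large 0.311 False [-0.38 -0.19  1.75  0.    1.58  2.76]
large 0.35 True [-0.38 -0.19  1.68 -0.    1.65 -0.38]
large 0.35 False [-0.38 -0.19  1.68  0.    1.65  2.76]
large 0.181 True [ 0.05  0.44  1.31 -0.    1.38  0.05]
large 0.181 False None
large 0.311 True [ 0.05  0.39  1.13 -0.    1.62  0.05]
large 0.311 False None
large 0.35 True [ 0.05  0.39  1.06 -0.    1.69  0.05]
large 0.35 False None
medium 0.144 True [ 0.22  0.05  1.86 -0.    1.23  0.22]
medium 0.144 False [ 0.22  0.05  1.86 -0.    1.23 -2.92]
medium 0.274 True [ 0.22 -0.05  1.7  -0.    1.49  0.22]
medium 0.274 False [ 0.22 -0.05  1.7  -0.    1.49 -2.92]
medium 0.35 True [ 0.22 -0.07  1.57 -0.    1.64  0.22]
medium 0.35 False [ 0.22 -0.07  1.57 -0.    1.64 -2.92]
medium 0.144 True [-0.08  0.44  1.39 -0.    1.31 -0.08]
medium 0.144 False None
medium 0.274 True [-0.08  0.36  1.24 -0.    1.54 -0.08]
medium 0.274 F
[... 656 characters left out ...]
 [-0.21  0.34  1.12 -0.    1.68 -0.21]
small 0.35 False [-0.21  0.34  1.12  0.    1.68  2.93]
mini 0.077 True [-0.12  0.08  1.98 -0.    1.09 -0.12]
mini 0.077 False None
mini 0.20700000000000002 True [-0.12 -0.08  1.86 -0.    1.36 -0.12]
mini 0.20700000000000002 False None
mini 0.35 True [-0.12 -0.14  1.63 -0.    1.65 -0.12]
mini 0.35 False None
mini 0.077 True [-0.34  0.52  1.42 -0.    1.2  -0.34]
mini 0.077 False [-0.34  0.52  1.42  0.    1.2   2.81]
mini 0.20700000000000002 True [-0.34  0.4   1.32 -0.    1.42 -0.34]
mini 0.20700000000000002 False [-0.34  0.4   1.32  0.    1.42  2.81]
mini 0.35 True [-0.34  0.36  1.09 -0.    1.69 -0.34]
mini 0.35 False [-0.34  0.36  1.09  0.    1.69  2.81]
```

```bash
cat >> h.py <<'E'
R=[np.pi,0,0]
from workcell import bot
def pick(n,lift=.13):
    (x,y),z,h=B[n]
    bot.goto([x,y,max(h+.05,z+.08)],R)
    bot.line_to([x,y,z],max_speed=.1)
    bot.set_gripper(0.0,25); 
    print(n,"opening mm",bot.current_opening()*92,"pos",np.round(bot.current_ee_pos(),4))
    f0=bot.current_contact_force()
    bot.line_to([x,y,z+lift],max_speed=.12)
    print("dF",np.round(np.array(bot.current_contact_force())-f0,2),"mm",bot.current_opening()*92,"t",bot.current_clock())
def place(n,lift=.13):
    z=B[n][1]; x,y=M[n]
    bot.line_to([.52,y,z+lift],max_speed=.2)
    bot.line_to([x,y,z+lift],max_speed=.15)
    bot.line_to([x,y,z+.023+.006],max_speed=.12); bot.hold(.2)
    f0=np.array(bot.current_contact_force())
    for k in range(5,-5,-1):
        bot.line_to([x,y,z+.023+k*.001],max_speed=.02)
        d=(np.array(bot.current_contact_force())-f0)
        if d[2]>2.0: break
    print("touch k",k,np.round(d,2)); bot.hold(.1)
    bot.set_gripper(0.55); 
    bot.line_to([x,y,B[n][2]+.023+.04],max_speed=.12)
    print("t",bot.current_clock())
E
python3 - <<'E'
from h import *
p=bot.current_ee_pos(); bot.line_to([p[0],p[1],.31],max_speed=.15); bot.set_gripper(.6,25)
pick("large")
E
```

```text
large opening mm 27.358284901840527 pos [ 0.4607 -0.0549  0.1812]
dF [ 3.42 -0.4  -7.69] mm 27.474382945511447 t 6.2833
```

```bash
python3 - <<'E'
from h import *
place("large")
cv2.imwrite("pics/s1.png",bot.read_camera("side")["pixels"])
E
```

```text
touch k -1 [-0.78  0.07  7.53]
t 13.0083
```

View pics/s1.png

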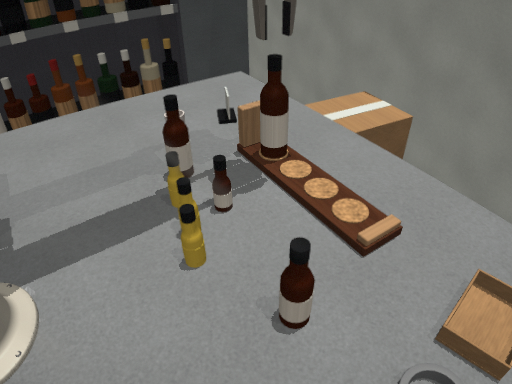

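The large bottle stands upright on mat_d, with its base at about (274,152) in the side view. Next is the medium bottle.

```bash
sed -i 's/    bot.goto(\[x,y,max(h+.05,z+.08)\],R)/    bot.goto([x,y,.29],R)/' h.py; python3 - <<'E'
from h import *
pick("medium")
if bot.current_opening()*92>20: place("medium")
cv2.imwrite("pics/s2.png",bot.read_camera("side")["pixels"])
E
```

```text
medium opening mm 25.452766275442993 pos [0.4559 0.2241 0.1441]
dF [ 0.84 -0.75 -6.19] mm 25.595875157197142 t 17.2667
touch k -1 [-2.51  0.29  7.39]
t 23.7667
```

View pics/s2.png

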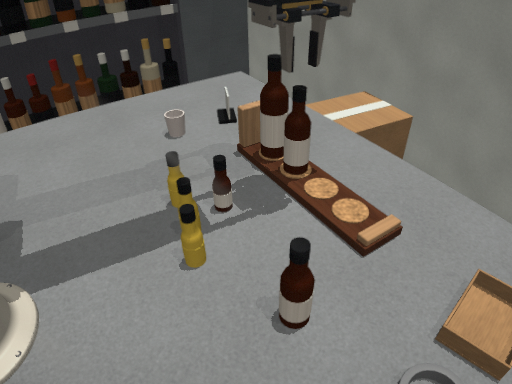

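The medium bottle is upright on mat_c, at about (297,170). Next are small and mini.

```bash
python3 - <<'E'
from h import *
for n in("small","mini"):
    pick(n)
    if bot.current_opening()*92<18: print("missed"); break
    place(n)
p=bot.current_ee_pos(); bot.line_to([p[0]-.02,p[1],.3]); bot.goto([.35,-.35,.3],R)
for n in("top","side"):
    c=bot.read_camera(n); cv2.imwrite(f"pics/{n}9.png",c["pixels"]); pickle.dump(c,open(f"{n}9.pkl","wb"))
E
```

```text
small opening mm 23.979127163845334 pos [ 0.4423 -0.2156  0.109 ]
dF [-0.2  -0.17 -0.84] mm 23.736160041579485 t 28.875
touch k -1 [-0.46  0.06  6.36]
t 35.6083
mini opening mm 21.85996531995097 pos [0.4779 0.0644 0.0769]
dF [-0.58 -0.73 -0.65] mm 21.283165041507043 t 40.5333
touch k -1 [-2.43  1.25  5.65]
t 47.075
```

View pics/top9.png

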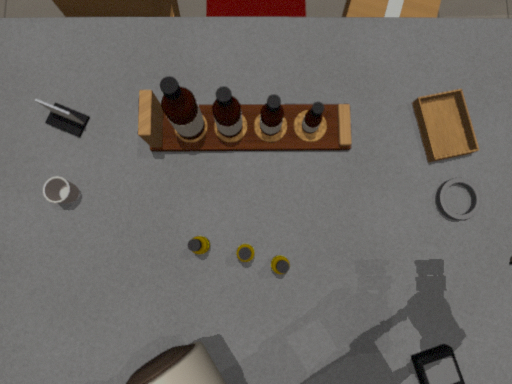

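View pics/side9.png

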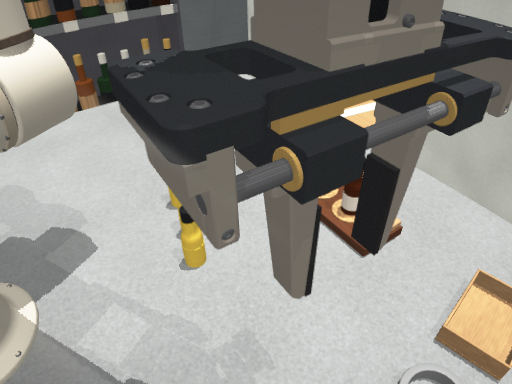

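The top view shows all four bottles upright on their mats in the right order, with caps at about (170,85), (224,95), (273,102) and (316,110). The gripper blocks the side view, so I'll move it away and check the centring.

```bash
python3 - <<'E'
from h import *
bot.goto([.3,.35,.35],R)
for n in("top","side"):
    c=bot.read_camera(n); pickle.dump(c,open(f"{n}9.pkl","wb"))
T=pickle.load(open("top9.pkl","rb"));S=pickle.load(open("side9.pkl","rb"))
out=[]
for c in(T,S):
  row=[]
  for n in B:
    uv=proj(c,[*M[n],.023+B[n][2]]); x,y=np.round(uv).astype(int)
    g=cv2.convertScaleAbs(c["pixels"],alpha=1.8,beta=20)
    t=cv2.resize(g[y-20:y+20,x-20:x+20],(200,200),interpolation=2)
    p=((uv-[x-20,y-20]+.5)*5-.5).astype(int); cv2.drawMarker(t,tuple(map(int,p)),(0,255,0),0,12); row.append(t)
  out.append(np.hstack(row))
cv2.imwrite("pics/chk.png",np.vstack(out)); cv2.imwrite("pics/s10.png",S["pixels"])
E
```

```text
(no output)
```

View pics/chk.png

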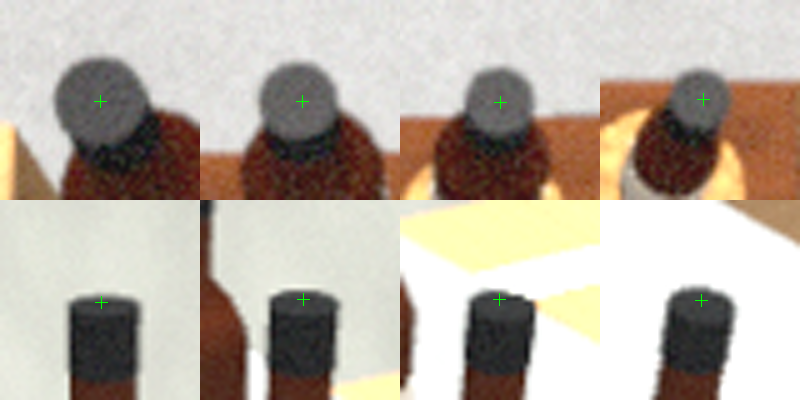

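View pics/s10.png

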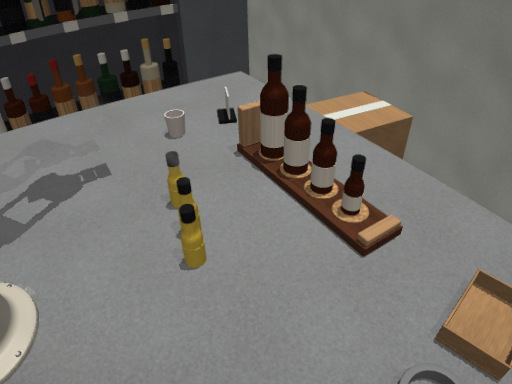

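In both cameras the predicted cap centres (green crosses) fall within about 1 px, roughly 2 mm, of the real caps. All four bottles are upright, in order and centred.

```bash
python3 - <<'E'
from workcell import bot
bot.hold(.3); print(bot.current_clock(),bot.current_contact_force()); bot.job_done()
E
```

```text
52.4583 [-0.08237042  0.02351474 -0.40221045]
the job is handed in; nothing more can be done
```

All four bottles are on the display board in order of size, and I handed the job in at about 52 s of the 106 s allowed. The tall block is next to mat_d, so the order is large on mat_d, medium on mat_c, small on mat_b and mini on mat_a. I gripped each bottle by its neck, lowered it until contact was felt and then released it.

The last pictures from both cameras show the bottles upright, with each cap within about 2 mm of the centre of its mat. The gripper is clear of everything, and I didn't touch the yellow look-alikes.

The two cameras disagreed by 2–6 mm on where three of the bottles first stood; all four grips still closed on the necks as expected. The mat centres differed by 1–2 px between the cameras, well inside the 15 mm tolerance. No check failed.

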